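# Shut one valve on a crowded air manifold

### The job

Shut the valve with the straight bar handle on the compressed-air manifold: press the handle down against its spring to free it from its catch, turn it clockwise (seen from above) and go on until you feel it meet its seat, then snug it up just a little without over-tightening, and let go so that it springs back up. Do not press it hard, do not touch the four close neighbouring knobs, and leave everything else on the bench as it lies.

Things in the scene. Friction and masses are not known exactly. Their poses are not given: they have to be found in the camera images.
- manifold: compressed-air manifold fixed on the bench: aluminium bar 64 (x) x 330 (y) x 40 mm high, brass outlets on its front (-x). Origin: centre of its underside; z up, y along the row. On its top stand five valves in one row, 62 mm apart, in any order; only one has a straight bar handle, the others have round, star, hex and mushroom knobs.
- handle_grip (a point): grip point of the bar handle (the valve to shut): on its turning axis, 100 mm above the bench. x runs along the bar, y across it, z up. Bar: black plastic, 40 mm long, 10 mm thick, 33 mm high, its top 6 mm above this point, its foot 27 mm below on a round skirt of 36 mm diameter. With the TCP here the fingertips stay some 8 mm above the skirt.
- bar_valve: fixed body of the valve to shut; origin on its turning axis at the manifold's top, 60 mm below the grip point. A steel catch beside the skirt reaches up to 30 mm above this origin and 30 mm out from the axis. The neighbours' knobs are as high as the bar and begin 44 mm from this axis: open the fingers only a little here (about 36 mm between the pads).
- plunger (a joint): how far the bar handle is pressed straight down, m: 0 up (its spring returns it), limit stop 0.013. Spring: about 2.4 N to start, then 1.2 N per mm. From 0.0035 on it is free of the catch; press to about 0.006 (10 N); beyond 0.010 (14 N) is too hard.
- handle (a joint): clockwise turn (from above) of the bar handle, rad; starts at 0 (open), held by the catch (0.04 rad of play) until pressed down. Keep it pressed until past 0.65; after that pressing is not needed. It turns against about 0.12 N m and meets its seat somewhere between 0.8 and 1.35, different every time and not visible. It stays where it is left.
- seat (a joint): how far the handle has squeezed the valve's hidden seat, rad of handle turn: 0 until met. There the moment to turn jumps from 0.12 to 0.34 N m, then grows 1 N m per rad; felt with the hand standing still between small steps: near 0 while free, about 0.25 at the seat, 0.31 well shut. Snug: 0.03 to 0.15, best 0.08; above 0.17 the seat is crushed. No spring-back when let go.
- round_knob: knob of a neighbouring valve, black plastic, plain round cylinder, 34 mm across, top 65 mm above the manifold's top, on a skirt of 36 mm diameter. Origin on its axis at the manifold's top. Turns very easily; must not be touched.
- round_knob_mark (a point): outer end of the pointer on top of the round knob, 14 mm off its axis.
- star_knob: knob of a neighbouring valve, black plastic, five-lobed star, 34 mm across, top 65 mm above the manifold's top, on a skirt of 36 mm diameter. Origin on its axis at the manifold's top. Turns very easily; must not be touched.
- star_knob_mark (a point): outer end of the pointer on top of the star knob, 14 mm off its axis.
- hex_knob: knob of a neighbouring valve, black plastic, six-sided, 34 mm across corners, top 65 mm above the manifold's top, on a skirt of 36 mm diameter. Origin on its axis at the manifold's top. Turns very easily; must not be touched.
- hex_knob_mark (a point): outer end of the pointer on top of the hex knob, 14 mm off its axis.
- mushroom_knob: knob of a neighbouring valve, black plastic, domed mushroom on a thin neck, 34 mm across, top 65 mm above the manifold's top, on a skirt of 36 mm diameter. Origin on its axis at the manifold's top. Turns very easily; must not be touched.
- mushroom_knob_mark (a point): outer end of the pointer on top of the mushroom knob, 14 mm off its axis.
- spanner: loose steel combination spanner 204 x 32 x 7 mm in front of the manifold; origin at the centre of its underside. A bystander.
- hex_key_set: loose hex key holder 100 x 28 x 25 mm behind the manifold; origin at the centre of its underside. A bystander.
- blue_tape: loose roll of tape, 65 mm across, 19 mm high, behind the manifold; origin at the centre of its underside. A bystander.

How it is judged:
On the way, in this order (a step that is already met when the one before it is completed fails the run):
1. the bar handle is pressed down free of its catch, not yet turned (value of joint plunger above 0.0035 m and value of joint handle below 0.15 rad), for 0.1 s.
2. the handle is turned clockwise past its catch (value of joint handle above 0.7 rad), for 0.1 s.
At the end, for the whole second after the job is handed in: The bar handle has met its seat and squeezed it by 0.03 to 0.15 rad, has sprung back up (pressed less than 1.5 mm) and is at rest; the four neighbouring knobs have not been turned (pointer ends moved less than 3 mm) and the spanner, hex keys and tape roll lie within 15 mm of where they were (value of joint seat between 0.03 and 0.15 rad and value of joint plunger below 0.0015 m and value of joint handle above 0.75 rad and velocity of joint handle between -0.05 and 0.05 rad/s and distance of each of round_knob_mark, star_knob_mark, hex_knob_mark, mushroom_knob_mark from where it was at the start of the episode below 0.003 m and distance of each of spanner, hex_key_set, blue_tape from where it was at the start of the episode below 0.015 m); the robot touches nothing.
It fails at once if the bar handle is pressed down too hard (deeper than 10 mm, about 14 N) (value of joint plunger above 0.01 m).
It fails at once if the seat is crushed by over-tightening (beyond 0.17 rad) (value of joint seat above 0.17 rad).
It fails at once if a neighbouring knob is touched (over 1 N) (contact force between any of round_knob, star_knob, hex_knob, mushroom_knob and anything else above 1 N).
It fails at once if a neighbouring knob is turned (pointer end moved over 3 mm) (distance of any of round_knob_mark, star_knob_mark, hex_knob_mark, mushroom_knob_mark from where it was at the start of the episode above 0.003 m).
It fails at once if the spanner, hex keys or tape roll is shifted by more than 15 mm (distance of any of spanner, hex_key_set, blue_tape from where it was at the start of the episode above 0.015 m).
It also fails if it takes over 48 s, if anything falls off the work surface, if the arm or the gripper's body presses on something with over 40 N, if the wrist force passes 120 N, or if a joint passes its speed limit or range.

### The arm

A 6-joint arm with a two-finger parallel gripper is mounted at the origin on a cart in front of the work surface, level with it; the furniture and walls round the work are solid. World frame = base frame: x ahead of the robot, y to its left, z up, the work surface at z = 0. Lengths are in m, angles in rad, forces in N, time in s.
With the tool pointing down it reaches from about 0.35 to 0.85 m from the base axis. Payload 8.1 kg.
Tool frame: the origin (TCP) lies between the finger pads, 19 mm behind the fingertips; this is the grasp point; z points along the fingers, y is the line along which they close (so a half turn about z gives the same grasp; the last joint's range is limited). The gripper opens to 93 mm and grips with 3 to 60 N. Pads are 15 mm wide; open, the fingers measure 128 mm over their backs; the gripper's body (75 mm by 188 mm) begins 65 mm behind the grasp point.
Start: joints at [-1.34, 0.13, 1.488, -0, 1.523, -0.085], TCP at [0.186, -0.57, 0.237] pointing down, gripper open.
Joint ranges: [-2.96, 2.96], [-0.89, 2.26], [0.02, 2.5], [-1.34, 4.48], [0, 2.73], [-2.66, 2.66]. Speed limits (rad/s): [2.39, 2.39, 2.79, 3.14, 3.14, 3.14].

### API

Orientations are given as a rotation vector (axis times angle).
In Python, from plant import monitor, eyes, ticket gives the robot as it stands.
- The arm moves only by the tool arm_command, never from a script. Its argument "deltas" is a list that holds one entry, the list of rows, each a list of 6 numbers: the shift along the world's x, y, z in cm, then the turn, a rotation vector about the world's x, y, z in degrees. In form: [[[tx, ty, tz, rx, ry, rz], ...]]. A call has 1 to 12 rows; each row shifts and turns the commanded pose from where the row before left it; what a row does not reach is not made up. A row lasts 1/12 s, in which the tool goes at most 41.7 mm and 7.16 degrees, less where a joint would pass 70% of its speed; a pose out of reach is approached as far as the arm can. A call is refused whole if a number of a shift passes 4.17 or a number of a turn 7.16, either way. A call with a gripper value outside its range is refused whole. "gripper" is the opening, from -1 (shut) to 1 (fully open), set as the call begins (left out, the last holds). The fingers move at their own pace and stop on an object; "squeeze" is the grip in N (left out, the last holds). Time passes only in rows, so rows that do not move let the fingers close. It gives the time, the measured TCP pose, the force, the opening and the grip force at its end, in the units of the state.
- monitor.read_state(): the state, without advancing time (a new reading comes with each control period).
- eyes.read_camera(name): name is "scene" or "side" or "wrist"; returns the picture (480x640x3 uint8, blue, green, red); there is no depth.
- eyes.camera_model(name): a dict with "fx", "fy", "cx", "cy" (pixels), "rvec" (rotation vector, rad) and "tvec" (3), from world to camera coordinates, as OpenCV has them. Camera axes: x right, y down, z forward; pixel columns grow to the right and rows downward; lengths in m; the calibration is good to about 2 mm. A picture is of the moment at which its call begins: read the wrist's pose just before it. camera_model takes no time and is no camera call; for the wrist camera it gives the pose at the moment of the call.
- ticket.close_job(): hands the job in; it is judged then, once.
The state is a dict: "t": time; "q": joint angles; "dq": joint speeds; "joint_torque": joint torques, N m; "tool_pos": TCP position; "orientation": TCP orientation; "force": force on the tool from outside, world axes, zero at the start; "wrist_torque": the same for the moment, N m; "opening": finger opening in m; "gripper_force": force on a finger pad.
Only numpy, scipy, OpenCV 4.12 (cv2) and the standard library are available. Lean on these libraries where they do the work, as an engineer would, in place of code of your own. Each camera call takes 0.05 s, during which the arm holds its last target. There are 200 camera calls.

## Working session

There is one attempt and no reset: what is moved stays moved. The work goes in short steps, Python scripts to look and compute and a tool call to move; the robot and the scene stay as the last step left them, time stands still between calls to the robot, and variables do not carry over. Pictures are saved under pics/ and viewed, at most 10 in all, crops included, and the job is handed in when it is done.

Besides the shell and the picture viewer there is one more tool, called after "Emit:" as name(argument=value, ...), one argument or row to a line, values as JSON. arm_command: Moves the arm, as the interface text tells. Its arguments: {"type":"object","properties":{"deltas":{"type":"array"},"gripper":{"type":"number"},"squeeze":{"type":"number"}},"required":["deltas"]}

```bash
ls; mkdir -p pics
cat > h.py <<'E'
import numpy as np, cv2
from plant import monitor, eyes, ticket
def cam(n):
    m=eyes.camera_model(n); K=np.array([[m['fx'],0,m['cx']],[0,m['fy'],m['cy']],[0,0,1]]); 
    return K,cv2.Rodrigues(np.array(m['rvec'],float))[0],np.array(m['tvec'],float).ravel()
def ray(c,uv):
    K,R,t=c; d=R.T@np.linalg.solve(K,[uv[0],uv[1],1]); return -R.T@t,d
def onz(c,uv,z):
    o,d=ray(c,uv); return o+d*(z-o[2])/d[2]
def proj(c,p):
    K,R,t=c; q=K@(R@np.array(p)+t); return q[:2]/q[2]
def tri(c1,a,c2,b):
    o1,d1=ray(c1,a);o2,d2=ray(c2,b)
    s=np.linalg.lstsq(np.c_[d1,-d2],o2-o1,rcond=None)[0]
    p,q=o1+s[0]*d1,o2+s[1]*d2
    return (p+q)/2,np.linalg.norm(p-q)
E
python3 - <<'E'
from h import *
print(monitor.read_state())
for n in("scene","side"):
    im=eyes.read_camera(n); cv2.imwrite(f"pics/{n}0.png",im); c=cam(n); print(n,-c[1].T@c[2],c[0][0,0])
E
```

```text
pics
{'t': 0.0, 'q': array([-1.34039588e+00,  1.31131467e-01,  1.48928513e+00, -1.29215559e-05,
        1.52299670e+00, -8.54196300e-02]), 'dq': array([ 0.00182015,  0.00129396,  0.00124297,  0.00031546, -0.0001923 ,
       -0.00082291]), 'joint_torque': array([-1.88706828e-03, -5.59838712e+01, -4.91763103e+01,  7.66134518e-02,
        3.55825166e-02, -1.79784565e-04]), 'tool_pos': array([ 0.18624012, -0.56979828,  0.23640194]), 'orientation': array([-3.10071274e+00, -4.93745449e-01,  2.27220249e-04]), 'force': array([-1.10527287,  0.47813159, -0.41445565]), 'wrist_torque': array([-0.02089132,  0.00634641, -0.02032678]), 'gripper_force': 0.0, 'opening': 0.09325253385221624}
scene [0.13046604 0.60834015 0.52888414] 482.63315938987165
side [ 0.29749609 -0.58449743  0.57446844] 436.0542957637158
```

View pics/scene0.png

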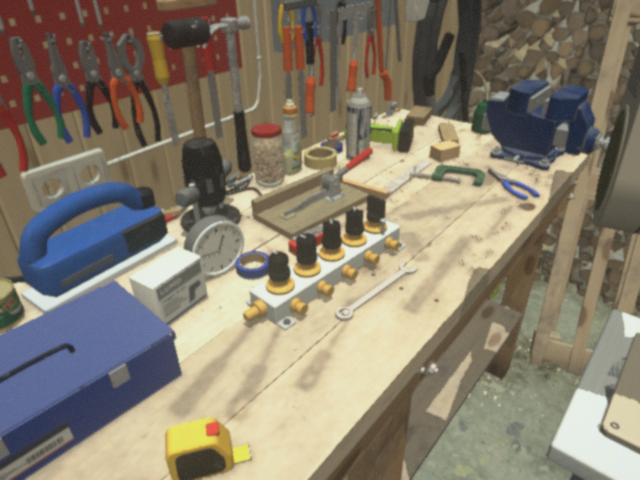

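View pics/side0.png

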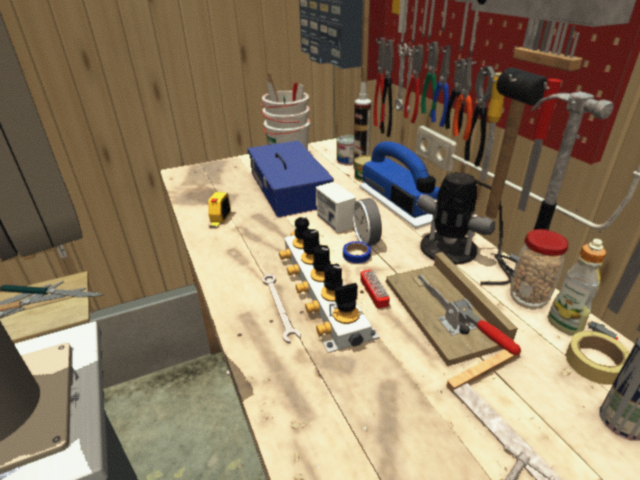

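The manifold stands at about (330,265) in scene and (325,285) in side. The five valves are black on orange skirts, so I'll enlarge both views.

Run:
```python
from h import *
a=cv2.imread("pics/scene0.png")[185:335,235:415]; b=cv2.imread("pics/side0.png")[205:355,265:385]
a=cv2.resize(a,None,fx=2.6,fy=2.6,interpolation=2); b=cv2.resize(b,None,fx=2.6,fy=2.6,interpolation=2)
cv2.imwrite("pics/c1.png",np.hstack([a,b]))
for n in("scene","side"):
    c=cam(n); im=cv2.imread(f"pics/{n}0.png"); hsv=cv2.cvtColor(im,cv2.COLOR_BGR2HSV)
    m=cv2.inRange(hsv,(10,120,120),(25,255,255)); k,l,s,ce=cv2.connectedComponentsWithStats(m)
    for i in range(1,k):
        p=onz(c,ce[i],.07)
        if s[i,4]>25 and .3<p[0]<.8 and abs(p[1])<.4: print(n,s[i],ce[i].round(1),p.round(3))
```

```text
scene [363 222  18  11 128] [371.9 227.5] [ 0.541 -0.03   0.07 ]
scene [341 234  25  12 193] [353.6 240.1] [0.542 0.025 0.07 ]
scene [386 238  12  11  93] [391.3 242.9] [ 0.485 -0.008  0.07 ]
scene [319 248  25  12 202] [331.4 254.2] [0.546 0.083 0.07 ]
scene [365 251  13  12 108] [371.  256.5] [0.49  0.048 0.07 ]
scene [294 262  26  14 226] [306.9 269.7] [0.55  0.142 0.07 ]
scene [342 265  14  14 118] [348.7 271.4] [0.494 0.105 0.07 ]
scene [267 278  27  16 258] [280.2 286.7] [0.553 0.2   0.07 ]
scene [318 281  14  14 134] [324.5 287.6] [0.499 0.16  0.07 ]
scene [291 298  16  16 152] [298.  305.5] [0.503 0.217 0.07 ]
scene [244 300  23  19 240] [255.7 309.3] [0.545 0.26  0.07 ]
side [208 191  20  36 317] [214.7 208.6] [0.436 0.364 0.07 ]
side [293 237  10  12  70] [297.4 243.2] [0.558 0.136 0.07 ]
side [279 249  12  10  79] [284.7 253.4] [0.521 0.113 0.07 ]
side [302 252  11  12  83] [306.5 258.7] [0.554 0.076 0.07 ]
side [287 264  12  11  90] [292.7 269.1] [0.516 0.056 0.07 ]
side [311 268  14  14 106] [316.9 275.8] [0.55  0.016 0.07 ]
side [296 281  13  12 108] [302.  286.6] [ 0.512 -0.001  0.07 ]
side [322 287  13  14 113] [327.4 294.6] [ 0.544 -0.042  0.07 ]
side [305 300  14  14 118] [312.  305.9] [ 0.508 -0.057  0.07 ]
side [333 308  26  15 240] [345.7 316. ] [ 0.548 -0.105  0.07 ]
side [316 322  15  14 139] [323.3 327.8] [ 0.503 -0.114  0.07 ]
side [447 349  67  39 241] [482.6 369.5] [ 0.676 -0.292  0.07 ]
```

View pics/c1.png

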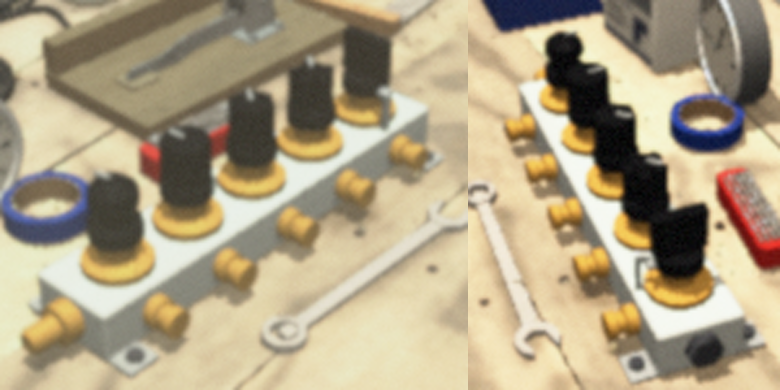

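The bar valve is the -y end one (side px ~(345,305)), with its steel catch on the front-left and only one neighbour, on +y. It is near (0.56,-0.075), so I'll take the wrist camera above it.

Run:
```python
from h import *
c=cam("wrist"); s=monitor.read_state(); o=-c[1].T@c[2]; R=cv2.Rodrigues(s['orientation'])[0]
print("cam in tcp",R.T@(o-s['tool_pos']),"axis in tcp",(R.T@c[1].T).round(3),c[0],"R",R.round(3))
```

```text
cam in tcp [ 0.06816971  0.00038302 -0.14583486] axis in tcp [[ 0.001 -0.969 -0.247]
 [ 1.     0.     0.   ]
 [-0.    -0.247  0.969]] [[428.19175148   0.         317.05660427]
 [  0.         428.19175148 241.73763457]
 [  0.           0.           1.        ]] R [[ 0.951  0.311 -0.   ]
 [ 0.311 -0.951  0.002]
 [ 0.    -0.002 -1.   ]]
```

Emit:
arm_command(
  deltas=[
    [[1.5,3,0.4,0,0,0],[2,3.4,0.4,0,0,0],[2,3.4,0.4,0,0,0],[2,3.4,0.4,0,0,0],[2,3.4,0.4,0,0,0],[2,3.4,0.4,0,0,0],[2,3.4,0.4,0,0,0],[2,3.4,0.4,0,0,0],[2,3.4,0.4,0,0,0],[2,3.4,0.4,0,0,0],[2,3.4,0.4,0,0,0],[2,3.4,0.4,0,0,0]],
  ],
  gripper=-0.2,
)

```text
t: 1.1
tool_pos: [0.4217, -0.1644, 0.2854]
orientation: [-3.103, -0.494, 0.0]
force: [0.7, -0.6, 1.2]
opening: 0.0372
gripper_force: 0.0
```

Emit:
arm_command(
  deltas=[
    [[3,2,0,0,0,0],[3,2,0,0,0,0],[3,2,0,0,0,0],[0,0,0,0,0,0],[0,0,0,0,0,0],[0,0,0,0,0,0]],
  ],
)

```text
t: 1.6
tool_pos: [0.5109, -0.1063, 0.2848]
orientation: [-3.102, -0.495, 0.002]
force: [-0.0, -0.1, 0.3]
opening: 0.0371
gripper_force: 0.0
```

Run:
```python
from h import *
c=cam("wrist"); im=eyes.read_camera("wrist"); cv2.imwrite("pics/w1.png",im); np.save("w1.npy",np.array(c,dtype=object),allow_pickle=True); print(monitor.read_state()['tool_pos'])
```

```text
Traceback (most recent call last):
ValueError: could not broadcast input array from shape (3,3) into shape (3,)
```

View pics/w1.png

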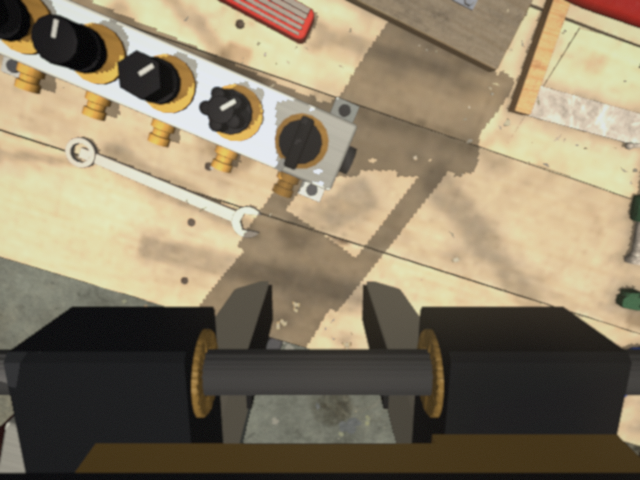

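Wrist view: the bar handle is at (300,141), elongated roughly along (288,162)-(313,118). The star knob is its neighbour at (232,112). Next comes a second, closer view for triangulation.

Run:
```python
from h import *
import pickle
c=cam("wrist"); pickle.dump(c,open("w1.pkl","wb"))
for z in(.07,.106): print(onz(c,(300,141),z),onz(c,(288,162),z),onz(c,(313,118),z))
```

```text
[ 0.56463958 -0.07483955  0.07      ] [ 0.54534912 -0.07048438  0.07      ] [ 0.5852132  -0.07938253  0.07      ]
[ 0.56575213 -0.07594473  0.106     ] [ 0.54838565 -0.07202393  0.106     ] [ 0.58427379 -0.08003461  0.106     ]
```

Emit:
arm_command(
  deltas=[
    [[1.5,1,-2,0,0,0],[1.5,1,-2,0,0,0],[0,0,0,0,0,0],[0,0,0,0,0,0],[0,0,0,0,0,0]],
  ],
)

```text
t: 2.07
tool_pos: [0.5408, -0.0873, 0.2463]
orientation: [3.102, 0.492, 0.001]
force: [-0.5, 0.6, 0.6]
opening: 0.0375
gripper_force: 0.0
```

Run:
```python
from h import *
import pickle
c=cam("wrist"); pickle.dump(c,open("w2.pkl","wb")); print(monitor.read_state()['tool_pos'])
im=eyes.read_camera("wrist"); cv2.imwrite("pics/w2.png",im)
u=proj(c,(.56,-.075,.1)).astype(int); print(u)
u=np.clip(u,[100,75],[540,405]);x,y=u
a=cv2.imread("pics/w1.png")[66:216,200:400]; b=im[y-75:y+75,x-100:x+100]
cv2.imwrite("pics/c2.png",np.vstack([cv2.resize(i,None,fx=2,fy=2,interpolation=2) if 0 else cv2.resize(i,(400,300),interpolation=2) for i in(a,b)])); print("crop2 origin",x-100,y-75)
```

```text
[ 0.54080642 -0.08733562  0.24633467]
[307 201]
crop2 origin 207 126
```

View pics/c2.png

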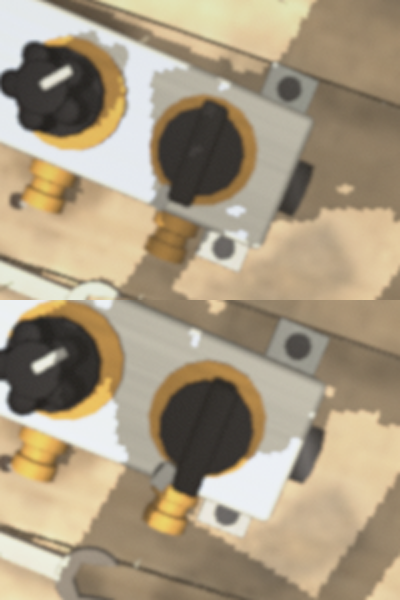

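Run:
```python
from h import *
import pickle
C=[pickle.load(open(f"w{i}.pkl","rb")) for i in(1,2)]
O=[(200,66),(207,126)]
f=lambda k,p:(O[k][0]+p[0]/2,O[k][1]+p[1]/2)
for n,a,b in(("near",(180,198),(182,188)),("far",(213,108),(222,82)),("mid",(196.5,153),(202,135)),):
    p,e=tri(C[0],f(0,a),C[1],f(1,b)); print(n,p.round(4),e.round(4))
A=[[onz(C[k],f(k,q),.106) for q in v] for k,v in enumerate([((180,198),(213,108)),((182,188),(222,82))])]
for n,fr in A: d=fr-n; print("bar z.106",n.round(4),fr.round(4),((n+fr)/2).round(4),np.linalg.norm(d).round(4),np.degrees(np.arctan2(d[1],d[0])).round(1))
ce=[]
for k in(0,1):
    im=cv2.imread(f"pics/w{k+1}.png"); hsv=cv2.cvtColor(im,cv2.COLOR_BGR2HSV)
    m=cv2.inRange(hsv,(10,130,70),(25,255,255)); q=proj(C[k],(.565,-.0755,.06)); 
    yy,xx=np.mgrid[:480,:640]; m[np.hypot(xx-q[0],yy-q[1])>(29 if k==0 else 33)]=0
    K,l,s,cc=cv2.connectedComponentsWithStats(m); i=1+s[1:,4].argmax(); print(s[i],q.round())
    pts=cv2.convexHull(cv2.findContours((l==i).astype('u1'),0,2)[0][0]); el=cv2.fitEllipse(pts); print(el); ce.append(el[0])
    # dark bar top: print intensity stats
print("ring",tri(C[0],ce[0],C[1],ce[1]),[onz(C[k],ce[k],.045).round(4) for k in(0,1)])
# contrast-stretched enlargement
v=[]
for k in(0,1):
    im=cv2.imread(f"pics/w{k+1}.png"); q=proj(C[k],(.565,-.0755,.1)).astype(int); print("origin",q-30)
    g=im[q[1]-30:q[1]+30,q[0]-30:q[0]+30].astype(float); g=np.clip((g-15)*5,0,255).astype('u1'); v.append(cv2.resize(g,None,fx=6.5,fy=6.5,interpolation=2))
cv2.imwrite("pics/c3.png",np.hstack(v))
```

```text
near [ 0.5458 -0.0731  0.0989] 0.0016
far [ 0.5822 -0.075   0.0692] 0.0004
mid [ 0.5634 -0.074   0.0845] 0.0007
bar z.106 [ 0.5467 -0.0741  0.106 ] [ 0.5815 -0.076   0.106 ] [ 0.5641 -0.075   0.106 ] 0.0348 -3.1
bar z.106 [ 0.5469 -0.0723  0.106 ] [ 0.585  -0.0742  0.106 ] [ 0.5659 -0.0732  0.106 ] 0.0382 -2.8
[297 116  30  52 326] [301. 141.]
((303.6756286621094, 141.0509033203125), (45.95720672607422, 51.1513671875), 3.96628737449646)
[283 157  56  55 688] [311. 188.]
((310.16412353515625, 185.06956481933594), (55.61162185668945, 55.84321594238281), 17.95556640625)
ring (array([ 0.56386749, -0.07569795,  0.03165881]), np.float64(0.0025759194728605297)) [array([ 0.5648, -0.0772,  0.045 ]), array([ 0.5649, -0.0743,  0.045 ])]
origin [269 111]
origin [280 164]
```

View pics/c3.png

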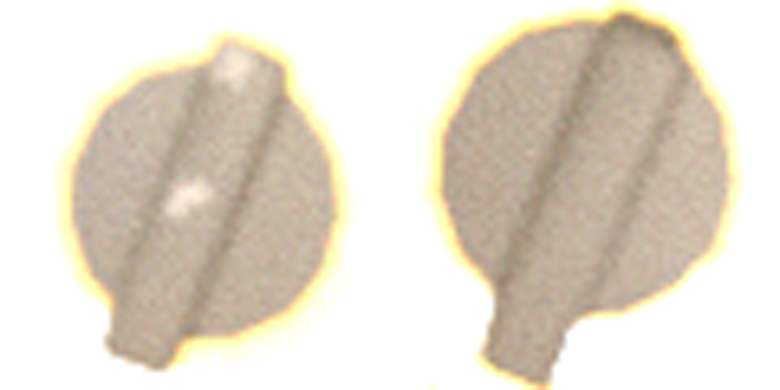

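The stretched view shows the bar clearly. In view 1 the ends are (137,357) and (255,54), in view 2 (127,370) and (263,26). The skirt centres are about (204,203) and (195,166).

Run:
```python
from h import *
import pickle
C=[pickle.load(open(f"w{i}.pkl","rb")) for i in(1,2)]
O=[(269,111),(280,164)]
f=lambda k,p:(O[k][0]+(p[0]+.5)/6.5-.5,O[k][1]+(p[1]+.5)/6.5-.5)
P={"near":((137,357),(127,370)),"far":((255,54),(263,26)),"skirt":((204,203),(195,166))}
for n,(a,b) in P.items(): p,e=tri(C[0],f(0,a),C[1],f(1,b)); print(n,p.round(4),e.round(4))
for k in(0,1):
    n,fr=[onz(C[k],f(k,P[m][k]),.106) for m in("near","far")]; d=fr-n
    print(((n+fr)/2).round(4),np.linalg.norm(d).round(4),np.degrees(np.arctan2(d[1],d[0])).round(2),"skirt z.073",onz(C[k],f(k,P["skirt"][k]),.073).round(4))
s=monitor.read_state();R=cv2.Rodrigues(s['orientation'])[0];print(s['tool_pos'],R.round(3),np.degrees(np.arctan2(R[1,0],R[0,0])),s['q'])
# manifold outlets yaw from scene image
c=cam("scene"); q=[onz(c,u,.02)for u in((391.3,242.9),(371,256.5),(348.7,271.4),(324.5,287.6),(298,305.5))];d=q[-1]-q[0];print(np.array(q).round(3),np.degrees(np.arctan2(d[1],d[0])))
```

```text
near [ 0.5456 -0.0735  0.0998] 0.0005
far [ 0.5831 -0.0761  0.0816] 0.0005
skirt [ 0.5636 -0.0746  0.0604] 0.0003
[ 0.5644 -0.0753  0.106 ] 0.0363 -4.2 skirt z.073 [ 0.5641 -0.0751  0.073 ]
[ 0.5659 -0.0743  0.106 ] 0.0384 -3.65 skirt z.073 [ 0.5651 -0.0741  0.073 ]
[ 0.54113086 -0.0873962   0.24687049] [[ 0.951  0.309  0.002]
 [ 0.309 -0.951 -0.001]
 [ 0.001  0.001 -1.   ]] 18.02741064607813 [-2.53433117e-01 -1.53126386e-02  1.62238418e+00 -3.55471594e-04
  1.53282517e+00  1.00273948e+00]
[[ 0.524 -0.075  0.02 ]
 [ 0.529 -0.013  0.02 ]
 [ 0.534  0.05   0.02 ]
 [ 0.539  0.112  0.02 ]
 [ 0.543  0.174  0.02 ]] 85.53195364979054
```

Emit:
arm_command(
  deltas=[
    [[0.3,0.2,0,0,0,7],[0.3,0.2,0,0,0,7],[0.3,0.2,0,0,0,7],[0.3,0.2,0,0,0,7],[0.3,0.2,0,0,0,7],[0.3,0.2,0,0,0,7],[0.3,0,0,0,0,7],[0.2,0,0,0,0,7],[0,0,0,0,0,7],[0,0,0,0,0,7],[0,0,0,0,0,7],[0,0,0,0,0,7]],
  ],
)

```text
t: 3.12
tool_pos: [0.5645, -0.0753, 0.2473]
orientation: [1.967, 2.446, 0.001]
force: [-0.2, -0.7, -0.2]
opening: 0.0371
gripper_force: 0.0
```

Emit:
arm_command(
  deltas=[
    [[0,0,-0.5,0,0,7],[0,0,-0.5,0,0,7],[0,0,-0.5,0,0,7],[0,0,-0.5,0,0,7],[0,0,-0.5,0,0,7],[0,0,-0.5,0,0,7],[0,0,-0.5,0,0,7],[0,0,-0.5,0,0,7],[0,0,-0.5,0,0,7],[0,0,-0.5,0,0,7],[0,0,0,0,0,3.5],[0,0,0,0,0,0]],
  ],
)

```text
t: 4.12
tool_pos: [0.5644, -0.0752, 0.1967]
orientation: [0.118, 3.138, -0.001]
force: [-0.5, 0.2, 0.0]
opening: 0.0373
gripper_force: 0.0
```

```bash
cat > st.py <<'E'
from h import *
s=monitor.read_state();R=cv2.Rodrigues(s['orientation'])[0];print(s['t'],s['tool_pos'].round(4),"yaw",np.degrees(np.arctan2(R[1,0],R[0,0])).round(2),"tilt z",R[:,2].round(4),"q6",s['q'][5].round(3),"F",s['force'].round(2),"M",s['wrist_torque'].round(3),"op",round(s['opening'],4),"gf",s['gripper_force'])
E
python3 st.py
python3 - <<'E'
from h import *
import pickle
c=cam("side"); d=cam("scene")
for u in((356.2,283.8),(336.2,290.4)): print(onz(c,u,.106))
m=((356.2+336.2)/2,(283.8+290.4)/2)
print(tri(c,m,d,(376.5,198.5)))
w=cam("wrist"); im=eyes.read_camera("wrist"); pickle.dump(w,open("w3.pkl","wb")); cv2.imwrite("pics/w3.png",im)
x,y=proj(w,(.5645,-.0748,.1)).astype(int); print(x,y); x,y=np.clip((x,y),(60,60),(580,420))
g=im[y-60:y+60,x-60:x+60].astype(float); g=np.clip((g-10)*3.5,0,255).astype('u1')
cv2.imwrite("pics/c4.png",np.hstack([cv2.resize(g,(480,480),interpolation=2)]))
E
```

```text
4.1167 [ 0.5644 -0.0752  0.1967] yaw 175.71 tilt z [ 1.6e-03 -6.0e-04 -1.0e+00] q6 -1.718 F [-0.55  0.19  0.02] M [ 0.046 -0.139  0.063] op 0.0373 gf 0.0
[ 0.58285028 -0.07630888  0.106     ]
[ 0.54451361 -0.07707618  0.106     ]
(array([ 0.56355868, -0.07538467,  0.10416669]), np.float64(0.001741122909706073))
318 251
```

View pics/c4.png

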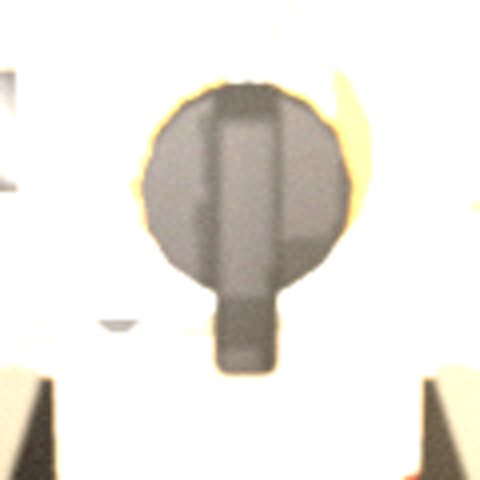

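Seen from above, the bar is aligned with the tool (vertical in the crop) and about 1 mm to tool +y. Scene and side together put its top at z≈0.104, against 0.106 given. I'll shift 0.9 mm and descend.

Emit:
arm_command(
  deltas=[
    [[0,0.09,-1,0,0,0],[0,0,-2,0,0,0],[0,0,-2,0,0,0],[0,0,-2,0,0,0],[0,0,-1.5,0,0,0],[0,0,-1,0,0,0],[0,0,-0.2,0,0,0],[0,0,0,0,0,0],[0,0,0,0,0,0],[0,0,0,0,0,0]],
  ],
  gripper=-0.2,
)

```text
t: 5.0
tool_pos: [0.5654, -0.0737, 0.0999]
orientation: [0.121, 3.137, -0.001]
force: [-0.0, -0.0, 0.5]
opening: 0.037
gripper_force: 0.0
```

```bash
python3 st.py
```

```text
5.0 [ 0.5654 -0.0737  0.0999] yaw 175.57 tilt z [ 2.3e-03 -5.0e-04 -1.0e+00] q6 -1.713 F [-0.02 -0.02  0.48] M [ 0.016 -0.091 -0.026] op 0.037 gf 0.0
```

Emit:
arm_command(
  deltas=[
    [[0,0,0,0,0,0],[0,0,0,0,0,0],[0,0,0,0,0,0],[0,0,0,0,0,0],[0,0,0,0,0,0],[0,0,0,0,0,0]],
  ],
  gripper=-1,
  squeeze=10,
)

```text
t: 5.5
tool_pos: [0.5645, -0.0738, 0.0987]
orientation: [0.121, 3.139, -0.001]
force: [0.2, -2.9, 1.8]
opening: 0.0101
gripper_force: 10.0
```

```bash
python3 st.py
```

```text
5.5 [ 0.5645 -0.0738  0.0987] yaw 175.59 tilt z [ 2.e-04 -7.e-04 -1.e+00] q6 -1.713 F [ 0.21 -2.91  1.85] M [-0.39  -0.05  -0.012] op 0.0101 gf 9.99546691775322
```

Emit:
arm_command(
  deltas=[
    [[0,-0.03,0,0,0,0],[0,-0.02,0,0,0,0],[0,0,-0.1,0,0,0],[0,0,-0.1,0,0,0],[0,0,-0.1,0,0,0],[0,0,0,0,0,0],[0,0,0,0,0,0],[0,0,0,0,0,0]],
  ],
  squeeze=35,
)

```text
t: 6.17
tool_pos: [0.5645, -0.0739, 0.0956]
orientation: [0.121, 3.139, -0.0]
force: [-1.6, 0.0, 5.6]
opening: 0.0097
gripper_force: 35.0
```

```bash
python3 st.py
```

```text
6.1667 [ 0.5645 -0.0739  0.0956] yaw 175.6 tilt z [ 3.e-04 -0.e+00 -1.e+00] q6 -1.714 F [-1.64  0.02  5.59] M [0.021 0.116 0.03 ] op 0.0097 gf 34.99926030635834
```

Emit:
arm_command(
  deltas=[
    [[0,0,-0.1,0,0,0],[0,0,-0.1,0,0,0],[0,0,-0.1,0,0,0],[0,0,-0.05,0,0,0],[0,0,0,0,0,0],[0,0,0,0,0,0],[0,0,0,0,0,0],[0,0,0,0,0,0]],
  ],
)

```text
t: 6.83
tool_pos: [0.5646, -0.0739, 0.0926]
orientation: [0.121, 3.139, -0.0]
force: [-4.0, -0.5, 8.7]
opening: 0.0096
gripper_force: 35.0
```

```bash
python3 st.py
```

```text
6.8333 [ 0.5646 -0.0739  0.0926] yaw 175.59 tilt z [ 4.e-04 -0.e+00 -1.e+00] q6 -1.714 F [-4.04 -0.54  8.72] M [ 0.056  0.488 -0.023] op 0.0096 gf 35.0006890296936
```

Emit:
arm_command(
  deltas=[
    [[0,0,0,0,0,-2],[0,0,0,0,0,-4],[0,0,0,0,0,-4],[0,0,0,0,0,-4],[0,0,0,0,0,-4],[0,0,0,0,0,-2],[0,0,0,0,0,0],[0,0,0,0,0,0]],
  ],
)

```text
t: 7.5
tool_pos: [0.5646, -0.074, 0.0926]
orientation: [0.664, 3.07, -0.0]
force: [-3.1, -0.4, 8.1]
opening: 0.0099
gripper_force: 35.0
```

```bash
python3 st.py
```

```text
7.5 [ 0.5646 -0.074   0.0926] yaw 155.58 tilt z [ 5.e-04 -3.e-04 -1.e+00] q6 -1.365 F [-3.13 -0.4   8.06] M [-0.033  0.456 -0.029] op 0.0099 gf 35.000224113464355
```

Emit:
arm_command(
  deltas=[
    [[0,0,0,0,0,-2],[0,0,0,0,0,-4],[0,0,0,0,0,-4],[0,0,0,0,0,-4],[0,0,0,0,0,-4],[0,0,0,0,0,-4],[0,0,0,0,0,0],[0,0,0,0,0,0],[0,0,0,0,0,0]],
  ],
)

```text
t: 8.25
tool_pos: [0.5645, -0.0741, 0.0926]
orientation: [1.238, 2.887, -0.0]
force: [-4.2, -0.3, 10.4]
opening: 0.0099
gripper_force: 35.0
```

```bash
python3 st.py
```

```text
8.25 [ 0.5645 -0.0741  0.0926] yaw 133.59 tilt z [ 4.e-04 -4.e-04 -1.e+00] q6 -0.981 F [-4.16 -0.25 10.42] M [-0.143  0.51  -0.092] op 0.0099 gf 35.00381290912628
```

Emit:
arm_command(
  deltas=[
    [[0,0,0,0,0,-1],[0,0,0,0,0,-1],[0,0,0,0,0,0],[0,0,0,0,0,0],[0,0,0,0,0,0],[0,0,0,0,0,0]],
  ],
)

```text
t: 8.75
tool_pos: [0.5645, -0.0741, 0.0926]
orientation: [1.288, 2.865, -0.0]
force: [-3.5, -0.8, 8.8]
opening: 0.0098
gripper_force: 35.0
```

```bash
python3 st.py
```

```text
8.75 [ 0.5645 -0.0741  0.0926] yaw 131.6 tilt z [ 3.e-04 -4.e-04 -1.e+00] q6 -0.946 F [-3.54 -0.85  8.77] M [-0.192  0.554  0.073] op 0.0098 gf 35.003403425216675
```

Emit:
arm_command(
  deltas=[
    [[0,0,0,0,0,-1],[0,0,0,0,0,-1],[0,0,0,0,0,0],[0,0,0,0,0,0],[0,0,0,0,0,0],[0,0,0,0,0,0]],
  ],
)

```text
t: 9.25
tool_pos: [0.5645, -0.0741, 0.0926]
orientation: [1.337, 2.842, -0.0]
force: [-2.6, -0.3, 8.1]
opening: 0.0095
gripper_force: 35.0
```

```bash
python3 st.py
```

```text
9.25 [ 0.5645 -0.0741  0.0926] yaw 129.6 tilt z [ 3.e-04 -4.e-04 -1.e+00] q6 -0.911 F [-2.58 -0.28  8.12] M [-0.186  0.524  0.035] op 0.0095 gf 35.0036358833313
```

Emit:
arm_command(
  deltas=[
    [[0,0,0,0,0,-1],[0,0,0,0,0,-1],[0,0,0,0,0,0],[0,0,0,0,0,0],[0,0,0,0,0,0],[0,0,0,0,0,0]],
  ],
)

```text
t: 9.75
tool_pos: [0.5645, -0.0741, 0.0926]
orientation: [1.387, 2.818, -0.0]
force: [-4.1, -0.1, 8.3]
opening: 0.01
gripper_force: 35.0
```

```bash
python3 st.py
```

```text
9.75 [ 0.5645 -0.0741  0.0926] yaw 127.6 tilt z [ 3.e-04 -4.e-04 -1.e+00] q6 -0.877 F [-4.05 -0.06  8.28] M [-0.202  0.53   0.1  ] op 0.01 gf 35.003562569618225
```

```bash
cat > mz.py <<'E'
from h import *
M=[]
for i in range(5):
    s=monitor.read_state(); M.append(s['wrist_torque'][2]); eyes.read_camera("wrist")
R=cv2.Rodrigues(s['orientation'])[0]; y=np.degrees(np.arctan2(R[1,0],R[0,0]))
print(s['t'],"turn",(175.59-y).round(2),"Mz",np.mean(M).round(3),np.std(M).round(3),"Fz",s['force'][2].round(1))
E
python3 mz.py
```

```text
9.95 turn 47.99 Mz 0.082 0.02 Fz 8.3
```

Emit:
arm_command(
  deltas=[
    [[0,0,0,0,0,-1],[0,0,0,0,0,-1],[0,0,0,0,0,0],[0,0,0,0,0,0]],
  ],
)

```text
t: 10.33
tool_pos: [0.5645, -0.0741, 0.0926]
orientation: [1.436, 2.794, -0.0]
force: [-3.5, -2.0, 8.2]
opening: 0.0097
gripper_force: 35.0
```

```bash
python3 mz.py
```

```text
10.5333 turn 49.99 Mz 0.049 0.027 Fz 8.4
```

Emit:
arm_command(
  deltas=[
    [[0,0,0,0,0,-1],[0,0,0,0,0,-1],[0,0,0,0,0,0],[0,0,0,0,0,0]],
  ],
)

```text
t: 10.92
tool_pos: [0.5645, -0.0742, 0.0926]
orientation: [1.485, 2.768, -0.0]
force: [-3.1, -0.6, 8.9]
opening: 0.01
gripper_force: 35.0
```

```bash
python3 mz.py
```

```text
11.1167 turn 51.99 Mz 0.069 0.018 Fz 7.7
```

Free baseline is about 0.05–0.08 N m. I'll go on in stopping steps.

Emit:
arm_command(
  deltas=[
    [[0,0,0,0,0,-1],[0,0,0,0,0,-1],[0,0,0,0,0,0],[0,0,0,0,0,0]],
  ],
)

```text
t: 11.5
tool_pos: [0.5645, -0.0741, 0.0926]
orientation: [1.533, 2.742, -0.0]
force: [-3.4, -0.9, 8.5]
opening: 0.0097
gripper_force: 35.0
```

```bash
python3 mz.py
```

```text
11.7 turn 53.99 Mz 0.081 0.022 Fz 7.9
```

Emit:
arm_command(
  deltas=[
    [[0,0,0,0,0,-1],[0,0,0,0,0,-1],[0,0,0,0,0,0],[0,0,0,0,0,0]],
  ],
)

```text
t: 12.08
tool_pos: [0.5645, -0.0742, 0.0926]
orientation: [1.58, 2.715, -0.0]
force: [-2.7, -0.7, 8.2]
opening: 0.0099
gripper_force: 35.0
```

```bash
python3 mz.py
```

```text
12.2833 turn 55.99 Mz 0.072 0.026 Fz 8.6
```

Emit:
arm_command(
  deltas=[
    [[0,0,0,0,0,-1],[0,0,0,0,0,-1],[0,0,0,0,0,0],[0,0,0,0,0,0]],
  ],
)

```text
t: 12.67
tool_pos: [0.5645, -0.0742, 0.0926]
orientation: [1.627, 2.687, -0.0]
force: [-4.1, -1.0, 8.3]
opening: 0.0099
gripper_force: 35.0
```

```bash
python3 mz.py
```

```text
12.8667 turn 57.99 Mz 0.072 0.027 Fz 7.9
```

Emit:
arm_command(
  deltas=[
    [[0,0,0,0,0,-1],[0,0,0,0,0,-1],[0,0,0,0,0,0],[0,0,0,0,0,0]],
  ],
)

```text
t: 13.25
tool_pos: [0.5645, -0.0742, 0.0926]
orientation: [1.674, 2.658, -0.0]
force: [-3.4, -0.8, 8.8]
opening: 0.0097
gripper_force: 35.0
```

```bash
python3 mz.py
```

```text
13.45 turn 59.99 Mz 0.074 0.025 Fz 9.2
```

Emit:
arm_command(
  deltas=[
    [[0,0,0,0,0,-1],[0,0,0,0,0,-1],[0,0,0,0,0,0],[0,0,0,0,0,0]],
  ],
)

```text
t: 13.83
tool_pos: [0.5645, -0.0742, 0.0926]
orientation: [1.72, 2.628, -0.0]
force: [-3.8, -1.3, 8.9]
opening: 0.01
gripper_force: 35.0
```

```bash
python3 mz.py
```

```text
14.0333 turn 61.99 Mz 0.06 0.023 Fz 8.9
```

Emit:
arm_command(
  deltas=[
    [[0,0,0,0,0,-1],[0,0,0,0,0,-1],[0,0,0,0,0,0],[0,0,0,0,0,0]],
  ],
)

```text
t: 14.42
tool_pos: [0.5645, -0.0742, 0.0926]
orientation: [1.766, 2.598, -0.0]
force: [-3.7, -2.1, 8.4]
opening: 0.0102
gripper_force: 35.0
```

```bash
python3 mz.py
```

```text
14.6167 turn 63.99 Mz 0.058 0.022 Fz 8.8
```

Emit:
arm_command(
  deltas=[
    [[0,0,0,0,0,-1],[0,0,0,0,0,-1],[0,0,0,0,0,0],[0,0,0,0,0,0]],
  ],
)

```text
t: 15.0
tool_pos: [0.5644, -0.0742, 0.0926]
orientation: [1.811, 2.567, -0.001]
force: [-3.1, -1.1, 8.4]
opening: 0.0096
gripper_force: 35.0
```

```bash
python3 mz.py
```

```text
15.2 turn 65.99 Mz 0.07 0.017 Fz 8.2
```

Emit:
arm_command(
  deltas=[
    [[0,0,0,0,0,-1],[0,0,0,0,0,-1],[0,0,0,0,0,0],[0,0,0,0,0,0]],
  ],
)

```text
t: 15.58
tool_pos: [0.5644, -0.0742, 0.0926]
orientation: [1.855, 2.535, -0.0]
force: [-3.8, -1.9, 8.6]
opening: 0.0097
gripper_force: 35.0
```

```bash
python3 mz.py
```

```text
15.7833 turn 67.99 Mz 0.084 0.017 Fz 8.9
```

Emit:
arm_command(
  deltas=[
    [[0,0,0,0,0,-1],[0,0,0,0,0,-1],[0,0,0,0,0,0],[0,0,0,0,0,0]],
  ],
)

```text
t: 16.17
tool_pos: [0.5644, -0.0742, 0.0926]
orientation: [1.899, 2.502, -0.0]
force: [-3.2, -1.3, 8.3]
opening: 0.0097
gripper_force: 35.0
```

```bash
python3 mz.py
```

```text
16.3667 turn 69.99 Mz 0.069 0.025 Fz 8.8
```

Emit:
arm_command(
  deltas=[
    [[0,0,0,0,0,-1],[0,0,0,0,0,-1],[0,0,0,0,0,0],[0,0,0,0,0,0]],
  ],
)

```text
t: 16.75
tool_pos: [0.5644, -0.0742, 0.0926]
orientation: [1.943, 2.468, -0.0]
force: [-3.0, -2.2, 10.1]
opening: 0.0098
gripper_force: 35.0
```

```bash
python3 mz.py
```

```text
16.95 turn 71.99 Mz 0.07 0.044 Fz 7.8
```

Emit:
arm_command(
  deltas=[
    [[0,0,0,0,0,-1],[0,0,0,0,0,-1],[0,0,0,0,0,0],[0,0,0,0,0,0]],
  ],
)

```text
t: 17.33
tool_pos: [0.5645, -0.0742, 0.0926]
orientation: [1.985, 2.434, -0.0]
force: [-3.7, -1.2, 8.5]
opening: 0.01
gripper_force: 35.1
```

```bash
python3 mz.py
```

```text
17.5333 turn 73.97 Mz 0.291 0.027 Fz 7.7
```

Emit:
arm_command(
  deltas=[
    [[0,0,0,0,0,-1],[0,0,0,0,0,-1],[0,0,0,0,0,0],[0,0,0,0,0,0]],
  ],
)

```text
t: 17.92
tool_pos: [0.5646, -0.0742, 0.0926]
orientation: [2.027, 2.399, -0.0]
force: [-3.1, -1.2, 7.7]
opening: 0.01
gripper_force: 35.1
```

```bash
python3 mz.py
```

```text
18.1167 turn 75.97 Mz 0.327 0.022 Fz 8.8
```

The seat was met between 72° and 74° and the squeeze is now 0.035–0.07 rad. One more 2° gives 0.07–0.105.

Emit:
arm_command(
  deltas=[
    [[0,0,0,0,0,-1],[0,0,0,0,0,-1],[0,0,0,0,0,0],[0,0,0,0,0,0]],
  ],
)

```text
t: 18.5
tool_pos: [0.5646, -0.0742, 0.0926]
orientation: [2.068, 2.364, -0.0]
force: [-2.7, -1.2, 8.3]
opening: 0.0101
gripper_force: 35.2
```

```bash
python3 mz.py
```

```text
18.7 turn 77.96 Mz 0.383 0.036 Fz 7.7
```

The moment is about 0.31 above the baseline, so it is well shut. I'll ease up, open slightly and lift.

Emit:
arm_command(
  deltas=[
    [[0,0,0.15,0,0,0],[0,0,0.15,0,0,0],[0,0,0.15,0,0,0],[0,0,0.1,0,0,0],[0,0,0,0,0,0],[0,0,0,0,0,0],[0,0,0,0,0,0]],
  ],
)

```text
t: 19.33
tool_pos: [0.5644, -0.0741, 0.0973]
orientation: [2.069, 2.364, -0.0]
force: [1.7, -3.1, 0.3]
opening: 0.0098
gripper_force: 35.1
```

```bash
python3 st.py
```

```text
19.3333 [ 0.5644 -0.0741  0.0973] yaw 97.6 tilt z [ 1.e-04 -3.e-04 -1.e+00] q6 -0.353 F [ 1.69 -3.1   0.29] M [-0.66  -0.326  0.402] op 0.0098 gf 35.14793872833252
```

Emit:
arm_command(
  deltas=[
    [[0,0,0,0,0,0],[0,0,0,0,0,0],[0,0,0,0,0,0],[0,0,0,0,0,0],[0,0,0,0,0,0],[0,0,0,0,0,0]],
  ],
  gripper=-0.3,
)

```text
t: 19.83
tool_pos: [0.5642, -0.0738, 0.0973]
orientation: [-2.069, -2.363, 0.0]
force: [-0.1, 0.7, -0.1]
opening: 0.0324
gripper_force: 0.0
```

```bash
python3 st.py
```

```text
19.8333 [ 0.5642 -0.0738  0.0973] yaw 97.59 tilt z [-3.e-04  2.e-04 -1.e+00] q6 -0.353 F [-0.07  0.67 -0.09] M [-0.023 -0.102  0.016] op 0.0324 gf 0.0
```

Emit:
arm_command(
  deltas=[
    [[0,0,0.5,0,0,0],[0,0,1,0,0,0],[0,0,2,0,0,0],[0,0,3,0,0,0],[0,0,3,0,0,0],[0,0,2,0,0,0],[0,0,0,0,0,0],[0,0,0,0,0,0],[0,0,0,0,0,0]],
  ],
)

```text
t: 20.58
tool_pos: [0.5642, -0.0739, 0.2123]
orientation: [-2.069, -2.364, 0.0]
force: [0.0, 0.3, -0.2]
opening: 0.0326
gripper_force: 0.0
```

```bash
python3 st.py
python3 - <<'E'
from h import *
im=eyes.read_camera("wrist"); g=np.clip((im.astype(float)-5)*2,0,255).astype('u1'); cv2.imwrite("pics/w9.png",g)
E
```

```text
20.5833 [ 0.5642 -0.0739  0.2123] yaw 97.6 tilt z [-2.e-04  0.e+00 -1.e+00] q6 -0.353 F [ 0.05  0.33 -0.23] M [-0.097 -0.074  0.012] op 0.0326 gf 0.0
```

View pics/w9.png

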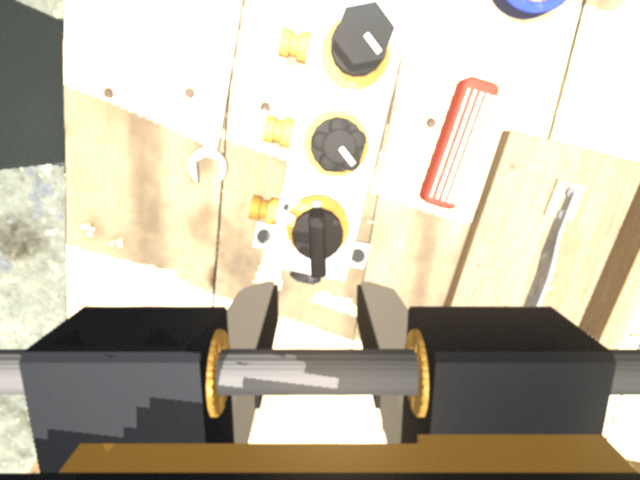

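The bar (317,235) is turned by about 78° and lines up with the tool. It is free of the fingers, and the neighbouring knobs and loose items look undisturbed, so I'll hand in.

```bash
python3 -c "from plant import ticket; print(ticket.close_job())"
```

```text
the job is handed in; nothing more can be done
None
```

The bar-handle valve is turned about 78° clockwise and snugged an estimated 0.07–0.10 rad past its seat; I let go, it sprang back up, and the job is handed in (no verdict was returned).

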